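Turn a hot mould plate over onto the cooling slab with a cranked lifter

ROBOT

A 7-joint arm with a two-finger parallel gripper is mounted at the origin on the work surface. World frame = base frame: x ahead of the robot, y to its left, z up, the work surface at z = 0. Lengths are in m, angles in rad, forces in N, time in s.
With the tool pointing down it reaches from about 0.35 to 0.9 m from the base axis. Payload 8.1 kg.
Tool frame: the origin (TCP) lies midway between the tips of the shut fingers; the grasp point (between the pads) lies arm.tcp_to_grasp behind it (arm.tcp_to_grasp is the distance from the TCP to the grasp point, in m); z points along the fingers, y is the line along which they close (so a half turn about z gives the same grasp; the last joint's range is limited). The gripper opens to 92 mm and grips with 3 to 60 N. Pads are 19 mm wide; open, the fingers measure 130 mm over their backs; the gripper's body (75 mm by 190 mm) begins 47 mm behind the grasp point.
Start: joints at [-1.239, 0.434, 0.025, 1.573, -0.012, 1.134, -0.075], TCP at [0.263, 0.567, 0.227] pointing down, gripper open.
Joint ranges: [-2.62, 2.62], [-0.44, 2.09], [-1.27, 1.32], [0.08, 2.57], [-1.32, 4.46], [0.12, 2], [-2.74, 2.74]. Speed limits (rad/s): [2.22, 2.22, 3.01, 3.01, 3.14, 3.14, 3.14].

INTERFACE

Orientations are given as a rotation vector (axis times angle).
In Python, from cell import observe, get_image, arm gives the robot as it stands. The module is installed in compiled form; this text tells all that it offers.
- The arm moves only by the tool drive_tool, never from a script. Its argument "steps" is a list of rows, each a list of 5 numbers: the closure, from 0 (fully open) to 1 (shut), then the shift along the world's x, y, z in mm, then the turn about the world's z in rad. In form: [[hand, x, y, z, roll], ...]. A call has 1 to 20 rows; each row shifts and turns the commanded pose from where the row before left it; what a row does not reach is not made up. A row lasts 1/12 s, in which the tool goes at most 41.7 mm and 7.16 degrees, less where a joint would pass 70% of its speed; a pose out of reach is approached as far as the arm can. A call with a gripper value outside its range is refused whole. The fingers move at their own pace and stop on an object; "grip_force" is the grip in N (left out, the last holds). Time passes only in rows, so rows that do not move let the fingers close. It gives the time, the measured TCP pose, the force, the opening and the grip force at its end, in the units of the state.
- observe(): the state, without advancing time (a new reading comes with each control period).
- get_image(name): name is "scene" or "top" or "wrist"; returns a dict with "image" (384x512x3 uint8, red, green, blue), "vfov" (degrees; the focal length in pixels is half the picture's height over the tangent of half this angle, whatever the lens; pixels are square), "cx", "cy" (the principal point, pixels), "k1" (the pictures are not rectified: a ray, as slopes to the right and down, at radius r is drawn at 1 + k1 r^2 times it, then the intrinsics apply), "xyz" and "attitude" of the camera in the world. Camera axes: x right, y down, z forward; pixel columns grow to the right and rows downward; lengths in m; the calibration is good to about 2 mm. A picture is of the moment at which its call begins. There is no depth.
- arm.sign_off(): hands the job in; it is judged then, once.
The state is a dict: "clock": time; "joints": joint angles; "dq": joint speeds; "joint_efforts": joint torques, N m; "position": TCP position; "ee_rot": TCP orientation; "force": force on the tool from outside, world axes, zero at the start; "ft_torque": the same for the moment, N m; "width": opening from 0.0 (shut) to 1.0 (fully open); "gripper_force": force on a finger pad.
Only numpy, scipy, OpenCV 4.12 (cv2) and the standard library are available. Lean on these libraries where they do the work, as an engineer would, in place of code of your own. Each camera call takes 0.05 s, during which the arm holds its last target. There are 200 camera calls.

TASK

Switch the hotplate off by pushing its toggle away from you, then, with the lifter in the gripper, prise up the near edge of the hot round mould plate and turn it over across the step so that it lies flat, upside down, on the cooling slab behind. Then set the lifter down on the bench, standing on its blade as it was. The mould plate is hot, so never touch it with the gripper, do not knock the lamp bar that hangs over it, and leave the other things where they are.

Things in the scene. Friction and masses are not known exactly. Their poses are not given: they have to be found in the camera images.
- station: Fixed warming station. Origin at bench height under the middle of the step between hotplate and slab; x points from hotplate to slab (away from the robot, give or take its yaw), y left, z up. Hotplate x -175 to 0, slab x 0 to 115, both y -100 to 100 mm. Toggle box on the left: x -162 to -98, y 101 to 153, 50 mm tall. Lamp post on the right at x -44, y -155, 390 mm tall, foot 60 mm wide.
- plate_edge (a point): Middle of the foot of the step: on the hotplate's flat dark steel top (50 mm above the bench), where it meets the slab's upright near face, 11 mm high. Axes as the station's.
- slab_mid (a point): Centre of the top face of the marble cooling slab, 61 mm above the bench; axes as the station's.
- lamp: Black lamp bar over the hotplate along the station's y, 22 x 22 mm: x -55 to -33, y -170 to 76 mm in the station's frame, underside 370 mm above the bench; origin as the station's. A gripper held upright strikes it while turning the plate; one tilted 20 to 45 degrees, fingers pointing away from the robot, passes.
- switch (a joint): Toggle of the hotplate, 0 (on, leaning 0.45 rad toward the robot) to 0.9 rad (off, leaning as much away, to the station's +x). Over-centre: it falls by its own weight to the nearer end; under 1 N at its tip moves it. Its hinge lies at x -130, y 127 mm in the station's frame, 54 mm above the bench.
- switch_tip (a point): Centre of the 16 mm ball at the toggle's end, 50 mm from its hinge.
- mould: Round aluminium mould plate, 0.08 to 0.16 kg, loose on the hotplate, 2 to 22 mm short of the step. Upper flange 84 mm wide, 4 mm thick, over a boss 68 mm wide, 8 mm tall: the flange overhangs by 8 mm all round with an 8 mm gap below. Plain face up; the boss face has a round cavity. Origin: centre of the boss face; z from boss to flange (up at the start, down when turned over).
- mould_mid (a point): Middle of the mould plate's 12 mm thickness, on its axis. Slid against the step the plate stops there, and a blade under its near edge can tip it about its far edge and over onto the slab.
- lifter: Cranked lifter, 0.11 kg, standing on its flat blade on the bench to the left. Steel blade 55 long, 40 wide, 2 mm thick. Origin: middle of its straight front edge, underside; x forward out of the blade, z up. Wooden handle 16 mm wide (y), 18 thick, from 53 mm behind the front edge, 10 mm up, rising backward at 52 degrees for 88 mm (centre line).
- lifter_grip (a point): Place to grip, on the handle's centre line 55 mm up the handle: x -87, z 53 mm in the lifter's frame. The lifter's pose is not given while it is held.
- pliers: Pliers with red handles, 135 mm long, lying on the bench to the right, a bystander; origin at the centre of its underside.
- flux_jar: Amber jar, 52 mm wide, 62 mm tall, on the bench left of the lifter, a bystander; origin at the centre of its underside.
- mould_block: Yellow-orange closed mould block 57 x 46 x 36 mm on the bench to the right, a bystander; origin at the centre of its underside.
- weight: Small brass weight, 28 mm wide, 36 mm tall, on the left back corner of the slab, a bystander; origin at the centre of its underside.
- ring_gauge: Steel ring, 26 mm wide, 12 mm tall, on the right back corner of the slab, a bystander; origin at the centre of its underside.
- mandrel_stub: Upright steel taper, foot 36 mm wide, 75 mm tall, on the bench to the right, a bystander; origin at the centre of its underside.
- dish: White dish, 72 mm wide, 24 mm tall, on the bench left of the slab, a bystander; origin at the centre of its underside.
Not all that is in view belongs to the job. Leave any orange or turquoise look-alike of the lifter alone.

How it is judged:
On the way, in this order (a step that is already met when the one before it is completed fails the run):
1. the toggle is off (value of joint switch above 0.75 rad), for 0.2 s.
2. the lifter has the mould plate tipped up on its far edge (angle between mould's own z axis and vertical between 0.7 and 1.9 rad and contact force between lifter and mould above 0.05 N), for 0.1 s.
At the end, for the whole second after the job is handed in: Toggle off (over 0.75 rad); mould plate upside down (within 8 degrees of flat) and still on the slab, its middle 15 to 107 mm beyond the step and within 85 mm of the slab's centre sideways; lifter released, still, on its blade on the bench (within 10 mm of it, within 8 degrees of level) (value of joint switch above 0.75 rad and angle between mould's own z axis and vertical above 3 rad and linear speed of each of mould, lifter below 0.02 m/s and x of mould_mid in the frame of slab_mid between -0.042 and 0.05 m and y of mould_mid in the frame of slab_mid between -0.085 and 0.085 m and z of mould_mid in the frame of slab_mid below 0.01 m and height (world z) of lifter below 0.01 m and angle between lifter's own z axis and vertical below 0.15 rad); the robot touches nothing.
It fails at once if the gripper or arm touches the hot mould plate (contact force between any of the fingers, the arm and mould above 0.3 N).
It fails at once if the lamp is knocked (over 4 N) (contact force between any of the fingers, the arm, lifter and lamp above 4 N).
It fails at once if a bystander is moved more than 25 mm (distance of any of pliers, flux_jar, mould_block, weight, ring_gauge, mandrel_stub, dish from where it was at the start of the episode above 0.025 m).
It also fails if it takes over 61 s, if anything falls off the work surface, if the arm or the gripper's body presses on something with over 40 N, if the wrist force passes 120 N, or if a joint passes its speed limit or range.

## Working session

There is one attempt and no reset: what is moved stays moved. The work goes in short steps, Python scripts to look and compute and a tool call to move; the robot and the scene stay as the last step left them, time stands still between calls to the robot, and variables do not carry over. Pictures are saved under pics/ and viewed, at most 10 in all, crops included, and the job is handed in when it is done.

Besides the shell and the picture viewer there is one more tool, called after ">>>" by a JSON object that holds its "op" and its "data", one argument or row to a line. drive_tool: Moves the arm, as the interface text tells. Its arguments: {"type":"object","properties":{"steps":{"type":"array"},"grip_force":{"type":"number"}},"required":["steps"]}

```bash
mkdir -p pics
cat > h.py <<'E'
import numpy as np, cv2
from scipy.spatial.transform import Rotation as R
from cell import observe,get_image,arm
def K(im):
    h,w=im['image'].shape[:2]; f=h/2/np.tan(np.radians(im['vfov'])/2); return f
def rot(im):
    a=np.array(im['attitude'],float)
    return a if a.shape==(3,3) else (R.from_rotvec(a).as_matrix() if a.size==3 else R.from_quat(a).as_matrix())
def ray(im,u,v):
    f=K(im); d=np.array([(u-im['cx'])/f,(v-im['cy'])/f]); s=d.copy()
    for _ in range(30): s=d/(1+im['k1']*(s@s))
    r=rot(im)@np.array([s[0],s[1],1]); return np.array(im['xyz']),r
def onz(im,u,v,z):
    o,r=ray(im,u,v); return o+r*(z-o[2])/r[2]
def proj(im,p):
    c=rot(im).T@(np.array(p)-im['xyz']); s=c[:2]/c[2]; s=s*(1+im['k1']*(s@s)); f=K(im); return s[0]*f+im['cx'],s[1]*f+im['cy']
def save(im,name): cv2.imwrite('pics/'+name,im['image'][:,:,::-1])
E
python3 - <<'E'
from h import *
import pickle
s=observe(); print({k:np.round(v,3).tolist() for k,v in s.items()}, arm.tcp_to_grasp)
print([a for a in dir(arm) if a[0]!='_'])
d={}
for n in('scene','top','wrist'):
    im=get_image(n); d[n]=im; print(n,{k:np.round(v,4).tolist() for k,v in im.items() if k!='image'})
pickle.dump(d,open('im0.pkl','wb'))
t=[d['scene'],d['top']]
for n in('scene','top'):
    cv2.imwrite(f'pics/{n}0.png',cv2.resize(d[n]['image'][:,:,::-1],(800,600),interpolation=cv2.INTER_CUBIC))
E
```

```text
{'clock': 0.0, 'joints': [-1.239, 0.435, 0.025, 1.574, -0.012, 1.134, -0.075], 'dq': [-0.001, 0.0, -0.001, -0.002, 0.001, -0.001, 0.001], 'joint_efforts': [0.0, -66.785, 0.985, -31.445, -0.061, 0.043, 0.0], 'position': [0.263, 0.566, 0.226], 'ee_rot': [-0.678, -3.067, 0.002], 'force': [-0.11, 0.522, 0.788], 'ft_torque': [-0.003, -0.014, -0.041], 'gripper_force': 0.0, 'width': 0.998} 0.0188
['PlanningError', 'sign_off', 'tcp_to_grasp']
scene {'vfov': 43.2635, 'cx': 252.6369, 'cy': 192.5591, 'k1': 0.0098, 'xyz': [1.2721, -0.8095, 1.0569], 'attitude': [-2.1778, -0.8043, 0.381]}
top {'vfov': 54.5843, 'cx': 255.258, 'cy': 190.3333, 'k1': -0.1165, 'xyz': [0.4866, 0.0074, 1.4019], 'attitude': [-2.2159, 2.1704, -0.0584]}
wrist {'vfov': 59.066, 'cx': 251.8794, 'cy': 191.4154, 'k1': 0.0348, 'xyz': [0.2044, 0.5961, 0.3836], 'attitude': [2.4671, 1.574, 0.1925]}
```

View pics/scene0.png

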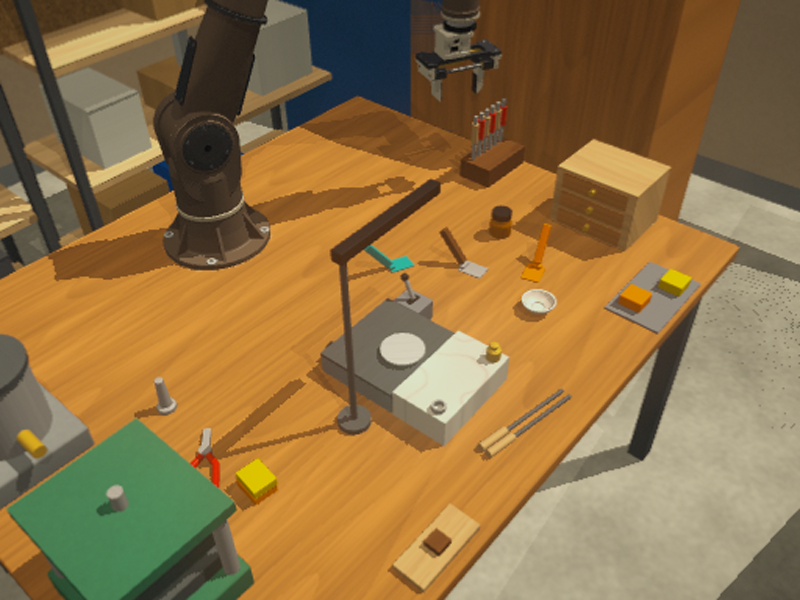

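View pics/top0.png

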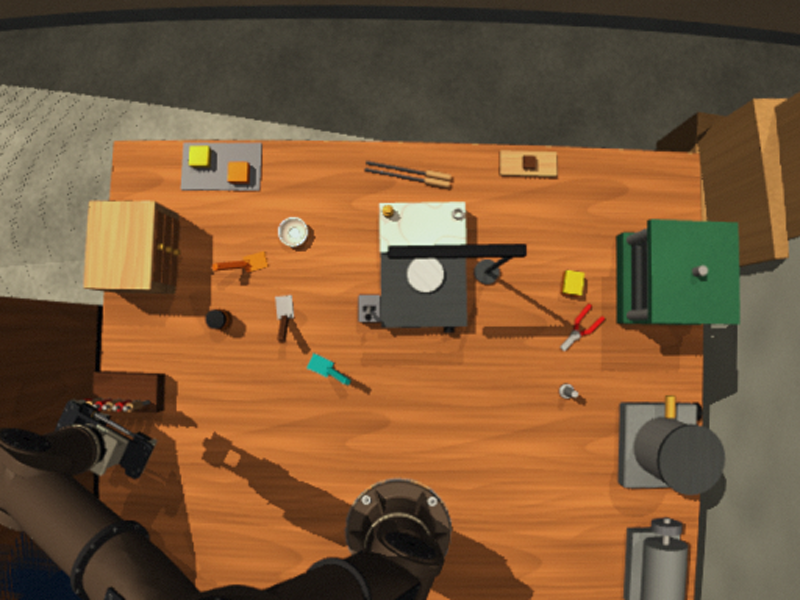

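Run:
```python
from h import *
import pickle
d=pickle.load(open('im0.pkl','rb')); t=d['top']; I=t['image']; sc=d['scene']
# crops
a=cv2.resize(I[120:220,225:345,::-1],None,fx=3.3,fy=3.3,interpolation=cv2.INTER_CUBIC)
b=cv2.resize(I[175:235,160:230,::-1],None,fx=5.5,fy=5.5,interpolation=cv2.INTER_CUBIC)
c=np.zeros((max(a.shape[0],b.shape[0]),a.shape[1]+b.shape[1],3),np.uint8); c[:a.shape[0],:a.shape[1]]=a; c[:b.shape[0],a.shape[1]:]=b
print(a.shape,b.shape)
cv2.imwrite('pics/crop0.png',c)
g=I.astype(int)
def comp(mask,box,z,name):
    x0,y0,x1,y1=box; m=np.zeros(mask.shape,np.uint8); m[y0:y1,x0:x1]=mask[y0:y1,x0:x1]
    n,l,s,ce=cv2.connectedComponentsWithStats(m)
    k=1+np.argmax(s[1:,4]); cs=max(cv2.findContours((l==k).astype(np.uint8),0,1)[0],key=len)
    r=cv2.minAreaRect(cs); print(name,s[k],np.round(ce[k],1),'w',np.round(onz(t,*ce[k],z),3)); print('  corners',[np.round(onz(t,*p,z)[:2],3).tolist() for p in cv2.boxPoints(r)]); return cs
hi=g.min(2)>110
comp(hi,(238,125,305,165),.061,'slab'); comp(hi,(255,160,290,192),.062,'mould')
comp((g.min(2)>90),(170,185,192,208),.002,'blade')
hsv=cv2.cvtColor(I,cv2.COLOR_RGB2HSV)
comp((g.max(2)<95)&(g.max(2)>35)&(g.max(2)-g.min(2)<20),(242,160,303,212),.05,'hotplate')
comp((g.max(2)<110),(172,200,192,222),.045,'handle')
```

```text
(330, 396, 3) (330, 385, 3)
slab [ 242  129   56   33 1449] [270.4 143.4] w [ 0.732 -0.042  0.061]
  corners [[0.779, 0.063], [0.791, -0.138], [0.676, -0.143], [0.665, 0.056]]
mould [260 165  24  22 418] [271.8 175.3] w [ 0.615 -0.049  0.062]
  corners [[0.652, -0.006], [0.654, -0.089], [0.577, -0.09], [0.576, -0.007]]
blade [176 188  12  16 152] [181.5 195.5] w [0.537 0.288 0.002]
  corners [[0.561, 0.313], [0.567, 0.272], [0.514, 0.264], [0.508, 0.305]]
hotplate [ 242  161   57   49 1973] [269.9 189.3] w [ 0.565 -0.043  0.05 ]
  corners [[0.494, 0.057], [0.667, 0.053], [0.662, -0.152], [0.488, -0.146]]
handle [178 202  14  19 140] [183.9 210.3] w [0.482 0.269 0.045]
  corners [[0.512, 0.292], [0.513, 0.244], [0.447, 0.242], [0.446, 0.29]]
```

View pics/crop0.png

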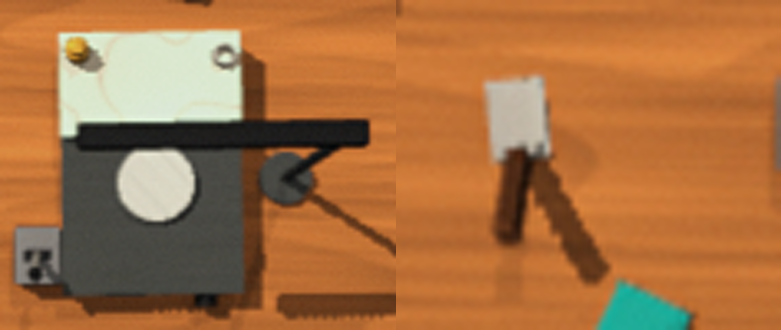

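Run:
```python
from h import *
import pickle
d=pickle.load(open('im0.pkl','rb')); t=d['top']
ca=lambda u,v:(225+u/3.3-.35,120+v/3.3-.35)
cb=lambda u,v:(160+(u-396)/5.5-.4,175+v/5.5-.4)
A=lambda u,v,z:onz(t,*ca(u,v),z)
P={'sBL':((60,33),.061,(115,100)),'sBR':((241,31),.061,(115,-100)),'hNL':((65,293),.05,(-175,100)),'hNR':((243,292),.05,(-175,-100)),
'lampL':((78,124),.392,(-33,76)),'lampR':((369,120),.392,(-33,-170)),'sFL':((60,138),.061,(0,100))}
w=[];l=[]
for k,(p,z,q) in P.items():
    x=A(*p,z); print(k,np.round(x,4)); 
    if 'lamp' not in k: w.append(x[:2]); l.append(np.array(q)/1000)
w=np.array(w);l=np.array(l)
M,_=cv2.estimateAffinePartial2D(l.astype(np.float32),w.astype(np.float32)); print(M,np.hypot(*M[:,0]),'yaw',np.arctan2(M[1,0],M[0,0]))
H=(w-w.mean(0)).T@(l-l.mean(0)); U,S,V=np.linalg.svd(H); Rm=U@V; o=w.mean(0)-Rm@l.mean(0); print('origin',o,'yaw',np.arctan2(Rm[1,0],Rm[0,0]),'res mm',np.round(1e3*(l@Rm.T+o-w),1).tolist())
m=onz(t,271.8,175.3,.062)[:2]; print('mould in station',Rm.T@(m-o)); 
for q in((-33,76),(-33,-170)): print('lamp pred',Rm@(np.array(q)/1e3)+o)
print('toggle hinge',Rm@np.array([-.130,.127])+o,'tip on',Rm@np.array([-.130-.0217,.127])+o,'z',.054+.045)
im=d['scene']
for n,q in(('FL',(485,80)),('FR',(543,76)),('BL',(491,160)),('BR',(551,156))): print('blade',n,np.round(onz(t,*cb(*q),.002),4))
for z in(.07,.08,.085): print('handle end',np.round(onz(t,*cb(508,238),z),4))
print('handle foot',onz(t,*cb(521,150),.015))
# scene: blade pixels (800->512 *.64)
for q in((443,232),(460,263),(486,270)): print('scene',q,[np.round(onz(im,q[0]*.64,q[1]*.64,z),3).tolist() for z in(.002,.08)])
```

```text
sBL [0.7806 0.0597 0.061 ]
sBR [ 0.7873 -0.1408  0.061 ]
hNL [0.4936 0.048  0.05  ]
hNR [ 0.4986 -0.148   0.05  ]
lampL [0.6318 0.0301 0.392 ]
lampR [ 0.6407 -0.2121  0.392 ]
sFL [0.6635 0.057  0.061 ]
[[ 0.99283577 -0.03388884  0.66923486]
 [ 0.03388884  0.99283577 -0.04385105]] 0.9934139671815072 yaw 0.03412013417407104
origin [ 0.66939734 -0.0439773 ] yaw 0.03412009824621651 res mm [[0.3, 0.2], [0.4, 0.8], [-2.5, 2.0], [-0.7, -1.9], [2.5, -1.0]]
mould in station [-0.05433353 -0.00309559]
lamp pred [0.63382392 0.03085272]
lamp pred [ 0.64221584 -0.2150041 ]
toggle hinge [0.53514059 0.07851403] tip on [0.51345322 0.07777376] z 0.099
blade FL [0.5611 0.311  0.002 ]
blade FR [0.5647 0.2708 0.002 ]
blade BL [0.5061 0.3051 0.002 ]
blade BR [0.5098 0.2636 0.002 ]
handle end [0.4545 0.2779 0.07  ]
handle end [0.4548 0.2759 0.08  ]
handle end [0.4549 0.2749 0.085 ]
handle foot [0.51318632 0.28191014 0.015     ]
scene (443, 232) [[0.402, 0.349, 0.002], [0.466, 0.263, 0.08]]
scene (460, 263) [[0.504, 0.281, 0.002], [0.56, 0.2, 0.08]]
scene (486, 270) [[0.563, 0.298, 0.002], [0.615, 0.216, 0.08]]
```

The candidates for the lifter are steel and wood at top (283,315), turquoise at (330,370) and orange at (240,263). By the description it is the first, and the crop confirms a steel blade and a brown handle. The station comes out at (0.669, -0.044) with yaw 0.034, and the lamp agrees with that prediction. Toggle first.

>>> {"op": "drive_tool", "data": {
  "steps": [
    [1, 11, -29, 0, 0.028],
    [1, 11, -29, 0, 0.028],
    [1, 11, -29, 0, 0.028],
    [1, 11, -29, 0, 0.028],
    [1, 11, -29, 0, 0.028],
    [1, 11, -29, 0, 0.028],
    [1, 11, -29, 0, 0.028],
    [1, 11, -29, 0, 0.028],
    [1, 11, -29, 0, 0.028],
    [1, 11, -29, 0, 0.028],
    [1, 11, -29, 0, 0.028],
    [1, 11, -29, 0, 0.028],
    [1, 11, -29, 0, 0.028],
    [1, 11, -29, 0, 0.028],
    [1, 11, -29, 0, 0.028],
    [1, 11, -29, 0, 0.028],
    [1, 11, -24, 0, 0.022],
    [1, 0, 0, 0, 0]
  ]
}}

```text
clock: 1.65
position: [0.4519, 0.0734, 0.2269]
ee_rot: [-0.046, 3.14, -0.003]
force: [-0.1, -0.5, 0.6]
width: 0.001
gripper_force: 0.0
```

>>> {"op": "drive_tool", "data": {
  "steps": [
    [1, 0, 1, -30, 0],
    [1, 0, 1, -30, 0],
    [1, 0, 1, -30, 0],
    [1, 0, 1, -30, 0],
    [1, 0, 0, -25, 0],
    [1, 15, 0, 0, 0],
    [1, 15, 0, 0, 0],
    [1, 15, 0, 0, 0],
    [1, 15, 0, 0, 0],
    [1, 15, 0, 0, 0],
    [1, 8, 0, 0, 0],
    [1, 0, 0, 0, 0],
    [1, -20, 0, 0, 0],
    [1, -30, 0, 10, 0],
    [1, -20, 0, 40, 0],
    [1, 0, 0, 40, 0],
    [1, 0, 0, 30, 0]
  ]
}}

```text
clock: 3.07
position: [0.4632, 0.083, 0.2012]
ee_rot: [0.056, -3.141, -0.0]
force: [1.5, -0.1, 0.1]
width: 0.009
gripper_force: 0.0
```

Run:
```python
from h import *
im=get_image('scene'); I=im['image'][130:260,190:360,::-1]
t=get_image('top'); J=t['image'][150:220,225:345,::-1]
a=cv2.resize(I,(523,400),interpolation=cv2.INTER_CUBIC); cv2.imwrite('pics/tog.png',a)
print(onz(t,217*.64,319*.64,.06))
```

```text
[0.50035437 0.43313118 0.06      ]
```

View pics/tog.png

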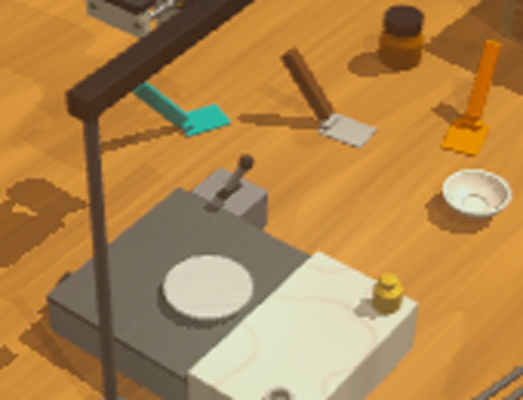

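The toggle ball, at (247,162) in the crop, now leans toward +x from its base at (215,205), so it is off. Next I move above the lifter and look with the wrist camera.

>>> {"op": "drive_tool", "data": {
  "steps": [
    [0.3, 0, 28, 0, 0.01],
    [0.3, 0, 28, 0, 0.01],
    [0.3, 0, 28, 0, 0.01],
    [0.3, 0, 28, 0, 0.01],
    [0.3, 1, 28, 0, 0.01],
    [0.3, 1, 28, 0, 0.01],
    [0.3, 2, 28, -20, 0.005],
    [0.3, 0, 0, -20, 0],
    [0.3, 0, 0, 0, 0]
  ],
  "grip_force": 50
}}

```text
clock: 3.92
position: [0.4657, 0.2795, 0.1549]
ee_rot: [0.162, -3.132, 0.005]
force: [-0.5, -1.2, -0.9]
width: 0.608
gripper_force: 0.0
```

Run:
```python
from h import *
im=get_image('wrist'); print({k:np.round(v,4).tolist() for k,v in im.items() if k!='image'}); print(observe()['position'])
I=im['image'].copy()
for p,c in(((.563,.291,.002),(255,0,0)),((.4675,.2805,.065),(0,255,0)),((.457,.28,.079),(0,0,255))):
    q=proj(im,p); print(q); cv2.circle(I,(int(q[0]),int(q[1])),3,c,1)
cv2.imwrite('pics/w1.png',I[:,:,::-1])
```

```text
{'vfov': 59.066, 'cx': 251.8794, 'cy': 191.4154, 'k1': 0.0348, 'xyz': [0.4021, 0.2753, 0.3129], 'attitude': [1.9866, 2.2036, 0.2628]}
[0.46666076 0.27815879 0.15669613]
(np.float64(251.94914978248974), np.float64(274.2528913542291))
(np.float64(250.88538842517315), np.float64(197.6460097318509))
(np.float64(251.5771522871975), np.float64(188.38411686792023))
```

View pics/w1.png

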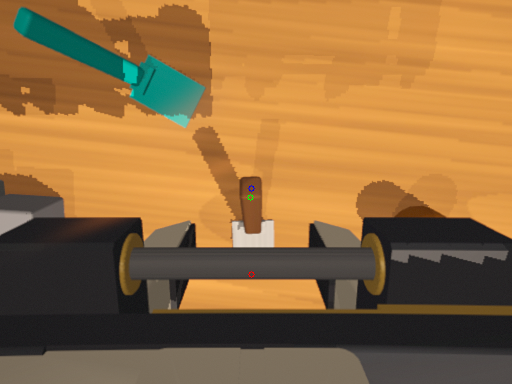

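The handle runs from (251,178) to (254,232), and the projected points fall on it to within a few mm. Descending to grasp.

>>> {"op": "drive_tool", "data": {
  "steps": [
    [0.3, 0, 0, -30, 0],
    [0.3, 0, 0, -30, 0],
    [0.3, 1, 1, -30, 0],
    [0.3, 0, 0, -19, 0],
    [0.3, 0, 0, 0, 0],
    [1, 0, 0, 0, 0],
    [1, 0, 0, 0, 0],
    [1, 0, 0, 0, 0],
    [1, 0, 0, 0, 0],
    [1, 0, 0, 0, 0],
    [1, 0, 0, 0, 0]
  ],
  "grip_force": 55
}}

```text
clock: 4.88
position: [0.47, 0.2801, 0.0508]
ee_rot: [-0.157, 3.137, 0.001]
force: [0.2, -0.7, -0.5]
width: 0.314
gripper_force: 0.0
```

>>> {"op": "drive_tool", "data": {
  "steps": [
    [1, 0, 0, 0, 0],
    [1, 0, 0, 0, 0],
    [1, 0, 0, 0, 0],
    [1, 0, 0, 0, 0],
    [1, 0, 0, 0, 0]
  ]
}}

```text
clock: 5.3
position: [0.4697, 0.2799, 0.0502]
ee_rot: [-0.157, 3.138, 0.0]
force: [-1.5, -1.1, 3.5]
width: 0.168
gripper_force: 54.9
```

Gripped. The lamp clearance comes out tight, so I re-grip a little higher on the handle to set the gripper further back.

>>> {"op": "drive_tool", "data": {
  "steps": [
    [0.6, 0, 0, 0, 0],
    [0.6, 0, 0, 0, 0],
    [0.6, 0, 0, 0, 0],
    [0.6, 0, 0, 0, 0],
    [0.6, -8, -1, 7, 0],
    [0.6, 0, 0, 0, 0],
    [1, 0, 0, 0, 0],
    [1, 0, 0, 0, 0],
    [1, 0, 0, 0, 0],
    [1, 0, 0, 0, 0],
    [1, 0, 0, 0, 0],
    [1, 0, 0, 0, 0],
    [1, 0, 0, 0, 0]
  ],
  "grip_force": 60
}}

```text
clock: 6.38
position: [0.4617, 0.2788, 0.057]
ee_rot: [-0.157, 3.138, 0.0]
force: [0.4, 0.0, 0.3]
width: 0.173
gripper_force: 60.0
```

>>> {"op": "drive_tool", "data": {
  "steps": [
    [1, 0, 0, 30, 0],
    [1, 0, 0, 35, 0],
    [1, 0, 0, 35, 0],
    [1, 0, 0, 30, 0],
    [1, 0, -30, 0, 0],
    [1, 0, -30, 0, -0.01],
    [1, 0, -30, 0, -0.01],
    [1, 0, -30, 0, -0.01],
    [1, 0, -30, 0, -0.01],
    [1, 0, -30, 0, -0.01],
    [1, 0, -30, 0, -0.01],
    [1, 0, -30, 0, -0.006],
    [1, -2, -30, 0, 0],
    [1, -2, -30, 0, 0],
    [1, 0, -30, -15, 0],
    [1, 0, -3, -30, 0],
    [1, 0, 0, 0, 0],
    [1, 0, 0, 0, 0]
  ]
}}

```text
clock: 7.88
position: [0.4564, -0.0543, 0.1412]
ee_rot: [0.052, -3.138, 0.0]
force: [-0.7, 0.1, -0.8]
width: 0.17
gripper_force: 60.0
```

Run:
```python
from h import *
import pickle
print({k:np.round(observe()[k],4).tolist() for k in('position','ee_rot','joints')})
d={n:get_image(n) for n in('top','scene','wrist')}; pickle.dump(d,open('im1.pkl','wb'))
a=cv2.resize(d['scene']['image'][100:290,170:340,::-1],(447,500),interpolation=cv2.INTER_CUBIC)
b=cv2.resize(d['top']['image'][140:240,235:305,::-1],(350,500),interpolation=cv2.INTER_CUBIC)
cv2.imwrite('pics/app.png',np.hstack([a,b]))
```

```text
{'position': [0.4564, -0.0543, 0.1412], 'ee_rot': [0.0517, -3.1376, 0.0], 'joints': [-0.2354, 0.2729, 0.2912, 2.085, -0.1077, 0.801, 1.7246]}
```

View pics/app.png

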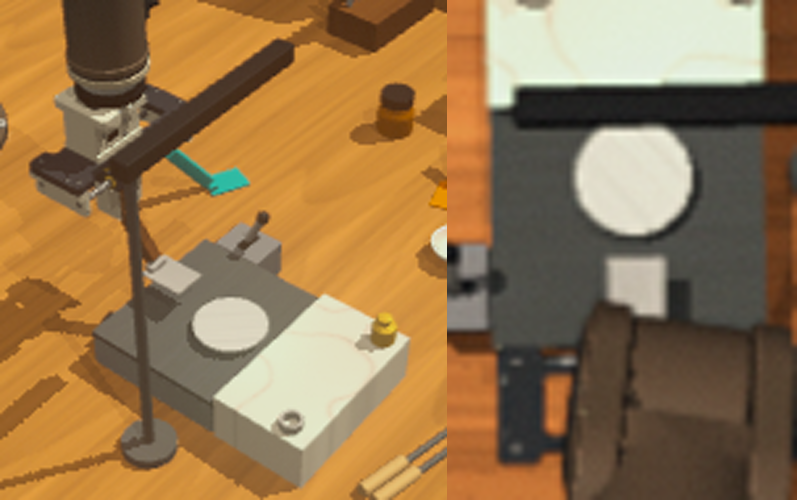

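Run:
```python
from h import *
import pickle
d=pickle.load(open('im1.pkl','rb')); t=d['top']; s=d['scene']; I=t['image']
def tri(p,q):
    o1,r1=ray(t,*p);o2,r2=ray(s,*q); A=np.stack([r1,-r2],1); x=np.linalg.lstsq(A,o2-o1,rcond=None)[0]
    a=o1+x[0]*r1;b=o2+x[1]*r2; return (a+b)/2,np.linalg.norm(a-b)
T=lambda u,v:(235+(u-447)/5-.4,140+v/5-.4); S=lambda u,v:(170+u/2.63-.3,100+v/2.63-.3)
print('mid',tri(T(635.5,258),S(189,286)))
for z in(.08,.084,.088,.092): print(z,onz(t,*T(605,259),z)[:2],onz(t,*T(666,257),z)[:2])
g=I.astype(int); m=np.zeros(g.shape[:2],np.uint8); m[155:190,255:290]=(g.min(2)>110)[155:190,255:290]
c=max(cv2.findContours(m,0,1)[0],key=len); (cx,cy),r=cv2.minEnclosingCircle(c); p=onz(t,cx,cy,.062); print('mould',p,r, onz(t,cx+r,cy,.062)-p)
o=np.array([.6694,-.044]);y=.0341;Rm=np.array([[np.cos(y),-np.sin(y)],[np.sin(y),np.cos(y)]]); print('st',Rm.T@(p[:2]-o))
```

```text
mid (array([ 0.55643407, -0.05125525,  0.08006052]), np.float64(0.0008135080204833904))
0.08 [ 0.55556947 -0.02928671] [ 0.55789306 -0.0726788 ]
0.084 [ 0.55536079 -0.02917558] [ 0.55767735 -0.07243637]
0.088 [ 0.5551521  -0.02906445] [ 0.55746163 -0.07219393]
0.092 [ 0.55494342 -0.02895332] [ 0.55724591 -0.0719515 ]
mould [ 0.68736986 -0.04837768  0.062     ] 17.007450103759766 [ 0.00136977 -0.06179072  0.        ]
st [ 0.01781016 -0.00498779]
```

>>> {"op": "drive_tool", "data": {
  "steps": [
    [1, 0, 1, -15, 0],
    [1, 0, 1, -14, 0],
    [1, 0, 0, -2, 0],
    [1, 0, 0, 0, 0]
  ]
}}

```text
clock: 8.37
position: [0.4577, -0.0514, 0.1113]
ee_rot: [0.056, -3.141, -0.0]
force: [-0.4, -0.0, -1.0]
width: 0.169
gripper_force: 60.0
```

>>> {"op": "drive_tool", "data": {
  "steps": [
    [1, 0, 0, -1, 0],
    [1, 0, 0, 0, 0],
    [1, 0, 0, 0, 0]
  ]
}}

```text
clock: 8.62
position: [0.4582, -0.0521, 0.1108]
ee_rot: [-0.054, 3.14, 0.0]
force: [-0.5, -0.1, -1.5]
width: 0.168
gripper_force: 60.0
```

>>> {"op": "drive_tool", "data": {
  "steps": [
    [1, 3, 0, -1, 0],
    [1, 4, 0, 0, 0],
    [1, 4, 0, 0, 0],
    [1, 4, 0, 0, 0],
    [1, 4, 0, 0, 0],
    [1, 4, 0, 0, 0],
    [1, 4, 0, 0, 0],
    [1, 3, 0, 0, 0],
    [1, 0, 0, 0, 0],
    [1, 0, 0, 0, 0]
  ]
}}

```text
clock: 9.45
position: [0.4878, -0.0522, 0.1089]
ee_rot: [-0.054, 3.141, -0.0]
force: [-0.3, 0.4, -0.7]
width: 0.171
gripper_force: 60.0
```

Run:
```python
from h import *
d={n:get_image(n) for n in('top','scene')}
a=cv2.resize(d['scene']['image'][190:250,220:330,::-1],(550,300),interpolation=cv2.INTER_CUBIC)
b=cv2.resize(d['top']['image'][150:210,245:295,::-1],(250,300),interpolation=cv2.INTER_CUBIC)
cv2.imwrite('pics/app2.png',np.hstack([a,b]))
```

```text
(no output)
```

View pics/app2.png

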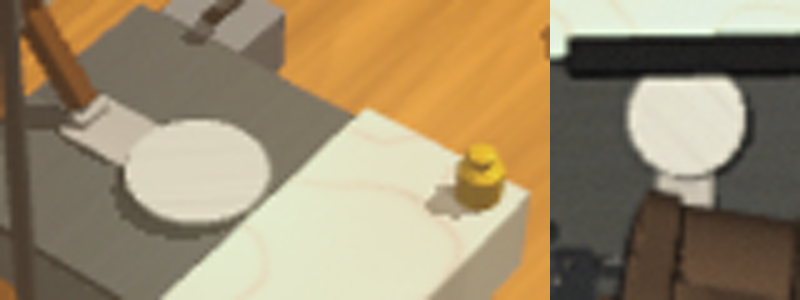

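The blade, at (110,135) in the crop, goes under the plate's near edge, and the plate is close to the step. I push on to seat it.

>>> {"op": "drive_tool", "data": {
  "steps": [
    [1, 2, 0, 0, 0],
    [1, 2, 0, 0, 0],
    [1, 2, 0, 0, 0],
    [1, 0, 0, 0, 0],
    [1, 0, 0, 0, 0]
  ]
}}

```text
clock: 9.97
position: [0.4932, -0.0521, 0.1089]
ee_rot: [0.054, -3.14, -0.0]
force: [-2.9, -0.5, 0.3]
width: 0.169
gripper_force: 60.0
```

>>> {"op": "drive_tool", "data": {
  "steps": [
    [1, -3, 0, 0, 0],
    [1, 0, 0, 4, 0],
    [1, 1, 0, 6, 0],
    [1, 1, 0, 6, 0],
    [1, 1, 0, 6, 0],
    [1, 1, 0, 6, 0],
    [1, 2, 0, 5, 0],
    [1, 3, 0, 5, 0],
    [1, 4, 0, 5, 0],
    [1, 4, 0, 4, 0],
    [1, 4, 1, 4, 0],
    [1, 0, 0, 0, 0],
    [1, 0, 0, 0, 0]
  ]
}}

```text
clock: 11.05
position: [0.512, -0.0511, 0.1601]
ee_rot: [-0.054, 3.141, 0.0]
force: [-0.0, 0.1, -2.2]
width: 0.172
gripper_force: 60.0
```

Run:
```python
from h import *
d={n:get_image(n) for n in('top','scene')}
a=cv2.resize(d['scene']['image'][120:250,200:330,::-1],(550,550),interpolation=cv2.INTER_CUBIC)
cv2.imwrite('pics/l1.png',a)
```

View pics/l1.png

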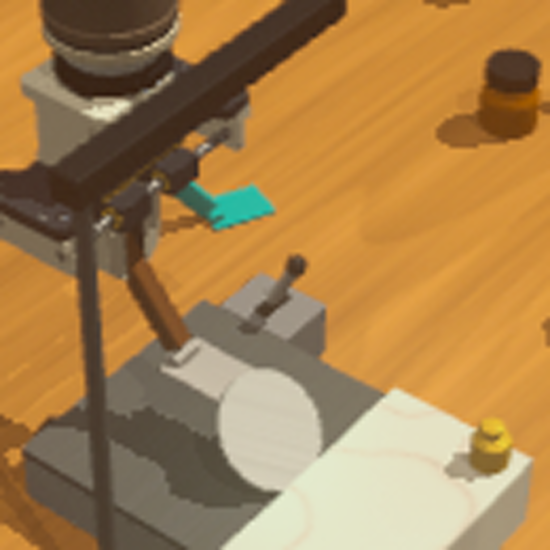

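The plate leans at about 45°, with the blade under its near edge at (240,385) in the crop. I continue up and give it a brisk final push, stopping short of the lamp.

>>> {"op": "drive_tool", "data": {
  "steps": [
    [1, 14, 0, 12, 0],
    [1, 12, 1, 6, 0],
    [1, 27, 1, 5, 0],
    [1, 0, 0, 0, 0],
    [1, 0, 0, 0, 0],
    [1, 0, 0, 0, 0]
  ]
}}

```text
clock: 11.65
position: [0.5638, -0.0493, 0.1824]
ee_rot: [0.053, -3.14, 0.0]
force: [-1.3, -0.2, -1.8]
width: 0.17
gripper_force: 60.0
```

Run:
```python
from h import *
d={n:get_image(n) for n in('top','scene')}
a=cv2.resize(d['scene']['image'][120:270,200:330,::-1],(433,500),interpolation=cv2.INTER_CUBIC)
b=cv2.resize(d['top']['image'][120:220,235:305,::-1],(350,500),interpolation=cv2.INTER_CUBIC)
cv2.imwrite('pics/l2.png',np.hstack([a,b]))
```

```text
(no output)
```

View pics/l2.png

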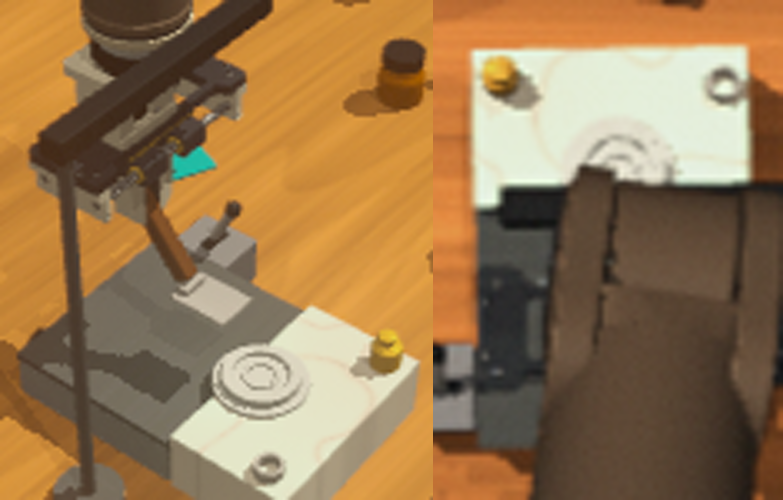

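Flipped: the boss face with its cavity is up, centred at (262,378) in the crop. I back away and carry the lifter home.

>>> {"op": "drive_tool", "data": {
  "steps": [
    [1, -20, 0, 0, 0],
    [1, -30, 0, 2, 0],
    [1, -30, 0, 2, 0],
    [1, -23, 2, 2, 0],
    [1, 0, 30, 0, 0],
    [1, 0, 30, 0, 0.01],
    [1, 0, 30, 0, 0.01],
    [1, 0, 30, 0, 0.01],
    [1, 0, 30, 0, 0.01],
    [1, 0, 30, 0, 0.01],
    [1, 0, 30, 0, 0.01],
    [1, 0, 30, 0, 0.006],
    [1, 0, 30, 0, 0],
    [1, 0, 30, 0, 0],
    [1, 0, 26, 0, 0],
    [1, 0, 0, 0, 0]
  ]
}}

```text
clock: 13.08
position: [0.4599, 0.2848, 0.1888]
ee_rot: [0.167, -3.137, -0.005]
force: [-0.0, -0.4, -1.0]
width: 0.171
gripper_force: 60.0
```

Run:
```python
from h import *
import pickle
print(np.round(observe()['position'],4))
d={n:get_image(n) for n in('top','scene')}; pickle.dump(d,open('im2.pkl','wb')); s=d['scene']; t=d['top']
o=np.array([.6694,-.044]);y=.0341;Rm=np.array([[np.cos(y),-np.sin(y)],[np.sin(y),np.cos(y)]])
p=onz(s,278.5,233.2,.073); print('from view, station',Rm.T@(p[:2]-o))
g=cv2.GaussianBlur(cv2.cvtColor(t['image'],cv2.COLOR_RGB2GRAY),(3,3),0)
x0,y0=230,120; c=cv2.resize(g[y0:190,x0:310],None,fx=6,fy=6,interpolation=cv2.INTER_CUBIC)
h=cv2.HoughCircles(c,cv2.HOUGH_GRADIENT,1.5,30,param1=60,param2=25,minRadius=30,maxRadius=90)
for u,v,r in (h[0][:5] if h is not None else []):
    p=onz(t,x0+u/6-.4,y0+v/6-.4,.067); print(Rm.T@(p[:2]-o),'r px',r/6)
```

```text
[0.4599 0.2848 0.1888]
from view, station [ 0.02836832 -0.01184967]
[ 0.06143819 -0.05078515] r px 13.75
[0.06363329 0.05346628] r px 14.024999
[ 0.06396568 -0.07173572] r px 13.75
[ 0.04377273 -0.07312504] r px 8.224999
[0.05468876 0.0698895 ] r px 10.7
```

>>> {"op": "drive_tool", "data": {
  "steps": [
    [1, 0, 0, -30, 0],
    [1, 0, 0, -30, 0],
    [1, 0, 0, -30, 0],
    [1, 0, 0, -25, 0],
    [1, 0, 0, -10, 0],
    [1, 0, 0, -3, 0],
    [1, 0, 0, 0, 0],
    [1, 0, 0, 0, 0]
  ]
}}

```text
clock: 13.85
position: [0.4625, 0.2789, 0.0623]
ee_rot: [-0.156, 3.136, 0.001]
force: [1.3, -0.4, -1.1]
width: 0.168
gripper_force: 60.0
```

>>> {"op": "drive_tool", "data": {
  "steps": [
    [1, 0, 0, -2, 0],
    [1, 0, 0, -2, 0],
    [1, 0, 0, 0, 0],
    [1, 0, 0, 0, 0]
  ]
}}

```text
clock: 14.18
position: [0.4618, 0.279, 0.0574]
ee_rot: [-0.157, 3.137, 0.001]
force: [0.2, 0.9, -0.7]
width: 0.171
gripper_force: 60.0
```

>>> {"op": "drive_tool", "data": {
  "steps": [
    [1, 0, 0, -1, 0],
    [1, 0, 0, 0, 0],
    [1, 0, 0, 0, 0]
  ]
}}

```text
clock: 14.43
position: [0.4616, 0.2791, 0.0568]
ee_rot: [-0.158, 3.137, 0.001]
force: [-1.9, -0.9, 8.7]
width: 0.168
gripper_force: 60.0
```

Contact at the original height, so the lifter is seated. I release and back up.

>>> {"op": "drive_tool", "data": {
  "steps": [
    [0.9, 0, 0, 0, 0],
    [0.7, 0, 0, 0, 0],
    [0.4, 0, 0, 0, 0],
    [0.3, 0, 0, 0, 0],
    [0.3, 0, 0, 0, 0],
    [0.3, 0, 0, 0, 0],
    [0.3, 0, 0, 0, 0],
    [0.3, 0, 0, 0, 0],
    [0.3, 0, 0, 15, 0],
    [0.3, 0, 0, 25, 0],
    [0.3, 0, 0, 35, 0],
    [0.3, 0, 0, 35, 0],
    [0.3, -30, 10, 20, 0],
    [0.3, -35, 20, 0, 0],
    [0.3, -20, 30, 0, 0],
    [0.3, 0, 0, 0, 0],
    [0.3, 0, 0, 0, 0]
  ]
}}

```text
clock: 15.85
position: [0.3751, 0.3407, 0.1862]
ee_rot: [-0.165, 3.137, 0.001]
force: [0.6, 0.0, -0.5]
width: 0.696
gripper_force: 0.0
```

Run:
```python
from h import *
print(np.round(observe()['position'],4))
d={n:get_image(n) for n in('top','scene')}
a=cv2.resize(d['scene']['image'][130:270,200:370,::-1],(486,400),interpolation=cv2.INTER_CUBIC)
b=cv2.resize(d['top']['image'][120:220,165:240,::-1],(300,400),interpolation=cv2.INTER_CUBIC)
cv2.imwrite('pics/end.png',np.hstack([a,b]))
```

```text
[0.3751 0.3407 0.1862]
```

View pics/end.png

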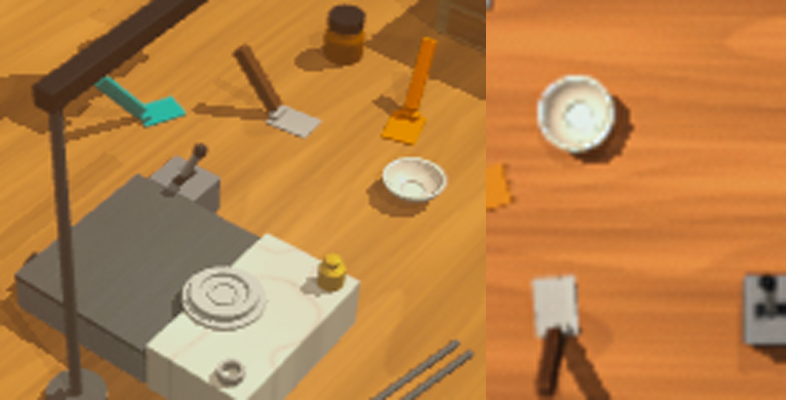

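The plate lies flat and upside down on the slab at (223,294), about 28 mm beyond the step. The lifter stands on its blade at (290,120), the toggle is off and nothing else has been disturbed.

```bash
python3 -c "
from cell import arm
print(arm.sign_off())"
```

```text
the job is handed in; nothing more can be done
None
```

The job is handed in, with no verdict shown: the toggle is off, the mould plate lies upside down on the slab about 28 mm beyond the step, and the lifter stands on its blade where it started, all in about 16 s of the 61 s allowed.

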